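# Balance the trebuchet arm and clip on its pivot

### The job

Find the balance point of the model trebuchet's throwing arm: slide the arm lengthwise along the stand's knife edge, gently and without lifting it off the edge, until it stays level by itself with nothing touching it. Then set the pivot clip astride the arm straight above the knife edge, pushed down fully onto it, and let go, leaving the arm still level on the edge. Leave the other models and the jar where they are.

Things in the scene. Friction and masses are not known exactly. Their poses are not given: they have to be found in the camera images.
- edge (a point): Middle of the top of the fixed stand's steel knife edge, 60 mm above the table. Its x runs lengthwise along the arm, z up. The edge is blunt, a flat 8 mm wide (x), 50 mm long (y), bedded in rubber (it gives by 1 degree), so the arm stays level when its centre of mass is within 4 mm of the edge's middle; otherwise it tips about 4 degrees onto a fork. Base 210 x 70 x 12 mm.
- fork (a point): Middle of the floor of the stand's fork on the box side, 85 mm from the edge along x; a like fork stands 85 mm to the other side. Forks are wooden, 8 mm thick (x), 45 mm wide (y), tops 76 mm above the table; floors 6 mm lower than the edge, cheeks 24 mm apart guide the arm's sides.
- beam_mid (a point): Centre of the loose throwing arm's slat: pale wood, 440 mm long (x), 20 wide (y), 12 thick (z), lying on the edge through the forks, grippable across its width from above outside them. At the start beam_mid is 10 to 30 mm from the edge on the cup side and the arm is tipped box end down: it must slide towards its cup end (-x).
- beam_cup_end (a point): Centre of the slat's end face at the cup end (x = -220 mm on the arm). The round cup on top of the slat is 40 mm across, 18 mm high, its centre 25 mm from this end.
- beam_box_end (a point): Centre of the outer face of the closed dark wooden counterweight box, a 40 mm cube centred on the slat's end (this point is x = +220 mm on the arm). Its filling is unknown: the whole arm weighs 0.14 to 0.20 kg, and balances 43 to 88 mm from beam_mid towards the box. The two ends' heights differ by about 30 mm when the arm is tipped.
- clip_center (a point): Centre, half-way up, of the loose aluminium pivot clip (25 g, 51 mm tall), upright on the table on its two legs. Saddle 20 mm long (x), 34 wide (y); legs 5 mm thick, 9 deep, with a 24 mm slot along x that fits over the slat; 6 mm plate above; on it an eye plate 20 (x) by 10 (y) by 36 mm tall, to be gripped across its 10 mm thickness.
- clip_seat (a point): Centre of the ceiling of the clip's slot, 9 mm above the leg ends; it lies on the slat's top face when the clip is fully on.
- tower: Bystander: loose cardboard castle tower, 62 mm across, 97 mm tall; origin at its foot.
- knight: Bystander: loose grey toy figure on a 44 mm round foot, 78 mm tall; origin at its foot.
- jar: Bystander: loose lidded jar, 56 mm across, 70 mm tall; origin at its foot.

How it is judged (in metres and radians):
On the way:
1. the arm lies level on the edge by itself, untouched, before the clip is on it (angle between beam_mid's own z axis and vertical below 0.025 rad and contact force between each of the arm, the fingers and beam below 0.05 N and angular speed of beam below 0.1 rad/s and distance between clip_center and edge above 0.08 m and z of beam_mid in the frame of edge between 0.002 and 0.01 m), for 0.5 s.
At the end, for the whole second after the job is handed in: The arm lies level (within 1.4 degrees) on the knife edge, clear of the fork floors; the clip sits upright and fully down astride the slat (slot ceiling within 3 mm of its top face, within 5 mm of centred across it), within 6 mm of straight above the edge's centre line; all at rest and released (angle between beam_mid's own z axis and vertical below 0.025 rad and z of beam_mid in the frame of edge between 0.002 and 0.01 m and x of clip_seat in the frame of edge between -0.006 and 0.006 m and z of clip_seat in the frame of beam_mid between 0.003 and 0.009 m and y of clip_seat in the frame of beam_mid between -0.005 and 0.005 m and angle between clip_center's own z axis and vertical below 0.1 rad and linear speed of each of beam, clip below 0.01 m/s); the robot touches nothing.
It fails at once if the arm is lifted off the edge (its middle rises more than 20 mm above where it lies level) (z of beam_mid in the frame of edge above 0.026 m).
It fails at once if the arm is pressed on the stand with more than 20 N (contact force between beam and stand above 20 N).
It fails at once if the robot pushes the stand with more than 15 N (contact force between any of the fingers, the arm and stand above 15 N).
It fails at once if the tower, the toy figure or the jar is moved by more than 15 mm (distance of any of tower, knight, jar from where it was at the start of the episode above 0.015 m).
It also fails if it takes over 72 s, if anything falls off the work surface, if the arm or the gripper's body presses on something with over 40 N, if the wrist force passes 120 N, or if a joint passes its speed limit or range.

### The arm

A 6-joint arm with a two-finger parallel gripper is mounted at the origin on the work surface. World frame = base frame: x ahead of the robot, y to its left, z up, the work surface at z = 0. Lengths are in mm, angles in rad, forces in N, time in s.
With the tool pointing down it reaches from about 275 to 975 mm from the base axis. Payload 8.4 kg.
Tool frame: the origin (TCP) lies at the centre of the arm's flange, where the gripper is bolted on; the fingertips stand 190 mm ahead of it and the grasp point (between the pads) lies 171 mm ahead of it; z points along the fingers, y is the direction in which the jaws open and shut (so a half turn about z gives the same grasp; the last joint's range is limited). The gripper opens to 92 mm and grips with 3 to 60 N. Pads are 20 mm wide; open, the fingers measure 128 mm over their backs; the gripper's body (75 mm by 189 mm) begins 69 mm behind the grasp point.
Start: joints at [-1.111, 0.353, 1.633, -0, 1.155, -0.002], TCP at [278.475, -559.537, 404.683] pointing down, gripper open.
Joint ranges: [-2.63, 2.63], [-0.92, 2.1], [0.06, 2.66], [-1.3, 4.44], [0, 2.69], [-3.02, 3.02]. Speed limits (rad/s): [2.22, 2.22, 2.79, 3.14, 3.14, 3.14].

### API

Orientations are given as a unit quaternion [w, x, y, z].
In Python, from bench import status, optics, r gives the robot as it stands. The module is installed in compiled form; this text tells all that it offers.
- The arm moves only by the tool jog_arm, never from a script. Its argument "increments" is a list of rows, each an object with "linear": the shift along the tool's x, y, z in cm, a list of three; "dr": the turn, a rotation vector about the tool's x, y, z in degrees, a list of three. In form: [{"linear": [dx, dy, dz], "dr": [rx, ry, rz]}, ...]. A call has 1 to 5 rows; each row is the pose to reach, as a shift and turn from the pose measured when the call began, along the tool's axes at that moment; what a row does not reach only later rows make up. A row lasts 1/10 s, in which the tool goes at most 50 mm and 8.59 degrees, less where a joint would pass 70% of its speed; a pose out of reach is approached as far as the arm can. A call with a gripper value outside its range is refused whole. "grip" is the finger opening in cm, from 0 to 9.19, set as the call begins (left out, the last holds). The fingers move at their own pace and stop on an object; "grip_force" is the grip in N (left out, the last holds). Time passes only in rows, so rows that repeat a pose let the fingers close. It gives the time, the measured TCP pose, the force and the opening at its end, in the units of the state.
- status.sense(): the state, without advancing time (a new reading comes with each control period).
- optics.snapshot(name): name is "scene" or "top"; returns the picture (400x640x3 uint8, red, green, blue); there is no depth.
- optics.camera_model(name): a dict with "fx", "fy", "cx", "cy" (pixels), "R" (3x3) and "t" (3): a world point X has camera coordinates R X + t. Camera axes: x right, y down, z forward; pixel columns grow to the right and rows downward; lengths in mm; the calibration is good to about 2 mm. A picture is of the moment at which its call begins. camera_model takes no time and is no camera call.
- r.finish_job(): hands the job in, once; it reports no verdict.
The state is a dict: "time": time; "joint_pos": joint angles; "qvel": joint speeds; "joint_torque": joint torques, N m; "eef_pos": TCP position; "eef_rot": TCP orientation; "contact_force": force on the tool from outside, world axes, zero at the start; "ft_torque": the same for the moment, N m; "gripper_width": opening from 0.0 (shut) to 1.0 (fully open).
Only numpy, scipy, OpenCV 4.12 (cv2) and the standard library are available. Lean on these libraries where they do the work, as an engineer would, in place of code of your own. Each camera call takes 0.05 s, during which the arm holds its last target. There are 200 camera calls.

## Working session

There is one attempt and no reset: what is moved stays moved. The work goes in short steps, Python scripts to look and compute and a tool call to move; the robot and the scene stay as the last step left them, time stands still between calls to the robot, and variables do not carry over. Pictures are saved under pics/ and viewed, about 8 in all and at most 12, crops included, and the job is handed in when it is done.

Besides the shell and the picture viewer there is one more tool, called after "Request:" as name(argument=value, ...), one argument or row to a line, values as JSON. jog_arm: Moves the arm, as the interface text tells. Its arguments: {"type":"object","properties":{"increments":{"type":"array","items":{"type":"object","properties":{"linear":{"type":"array","items":{"type":"number"}},"dr":{"type":"array","items":{"type":"number"}}}}},"grip":{"type":"number"},"grip_force":{"type":"number"}},"required":["increments"]}

```bash
mkdir -p pics
cat > h.py <<'E'
import numpy as np, cv2
from bench import status, optics, r
from scipy.spatial.transform import Rotation as Ro
np.set_printoptions(precision=2,suppress=True)
def snap(n,f,crop=None,s=1):
    im=optics.snapshot(n); 
    if crop: a,b,c,d=crop; im=im[b:d,a:c]
    im=cv2.resize(im,None,fx=s,fy=s,interpolation=cv2.INTER_CUBIC)
    cv2.imwrite(f'pics/{f}.png',im[:,:,::-1]); return im
def onz(n,u,v,z):
    m=optics.camera_model(n);R=np.array(m['R']);t=np.array(m['t'])
    d=R.T@[(u-m['cx'])/m['fx'],(v-m['cy'])/m['fy'],1]; c=-R.T@t
    return c+d*(z-c[2])/d[2]
def proj(n,X):
    m=optics.camera_model(n);p=np.array(m['R'])@X+m['t']
    return np.array([p[0]/p[2]*m['fx']+m['cx'],p[1]/p[2]*m['fy']+m['cy']])
def tri(obs):
    A=[];b=[]
    for n,u,v in obs:
        m=optics.camera_model(n);R=np.array(m['R']);t=np.array(m['t'])
        d=R.T@[(u-m['cx'])/m['fx'],(v-m['cy'])/m['fy'],1];d/=np.linalg.norm(d);c=-R.T@t
        P=np.eye(3)-np.outer(d,d);A.append(P);b.append(P@c)
    return np.linalg.lstsq(np.vstack(A),np.hstack(b),rcond=None)[0]
def st():
    s=status.sense(); q=s['eef_rot']; M=Ro.from_quat(q,scalar_first=True)
    print('t',s['time'],'p',np.array(s['eef_pos']),'F',np.array(s['contact_force']),'w',s['gripper_width']); print(M.as_matrix()); return np.array(s['eef_pos']),M
def inc(p,x_dir=None):
    "tool-frame increments (cm, deg) to TCP p, pointing down, tool y along given yaw"
    s=status.sense();M=Ro.from_quat(s['eef_rot'],scalar_first=True)
    lin=M.inv().apply(np.array(p)-s['eef_pos'])/10
    dr=None
    if x_dir is not None:
        best=None
        for sg in (1,-1):
            y=sg*np.array([x_dir[0],x_dir[1],0])/np.hypot(*x_dir[:2]);z=np.array([0,0,-1.]);x=np.cross(y,z)
            v=np.degrees((M.inv()*Ro.from_matrix(np.c_[x,y,z])).as_rotvec())
            if best is None or np.linalg.norm(v)<np.linalg.norm(best): best=v
        dr=best
    print('lin',lin,'dr',dr)
E
python3 - <<'E'
from h import *
st()
for n in('scene','top'):
    snap(n,n+'0',s=1.25); m=optics.camera_model(n); print(n,m['fx'],m['fy'],-np.array(m['R']).T@m['t']); print(np.array(m['R']))
E
```

```text
t 0.0 p [ 278.36 -559.33  403.98] F [-0.12  0.48 -0.83] w 0.9996770824104055
[[ 0.9   0.45 -0.  ]
 [ 0.45 -0.9   0.  ]
 [ 0.   -0.   -1.  ]]
scene 496.5464369810517 496.5464369810517 [1193.2  -357.44  899.13]
[[ 0.51  0.86  0.  ]
 [ 0.65 -0.39 -0.65]
 [-0.56  0.34 -0.76]]
top 436.59493032585175 436.59493032585175 [ 501.46   23.56 1079.32]
[[-0.02 -1.    0.02]
 [-1.    0.02 -0.08]
 [ 0.08 -0.02 -1.  ]]
```

View pics/scene0.png

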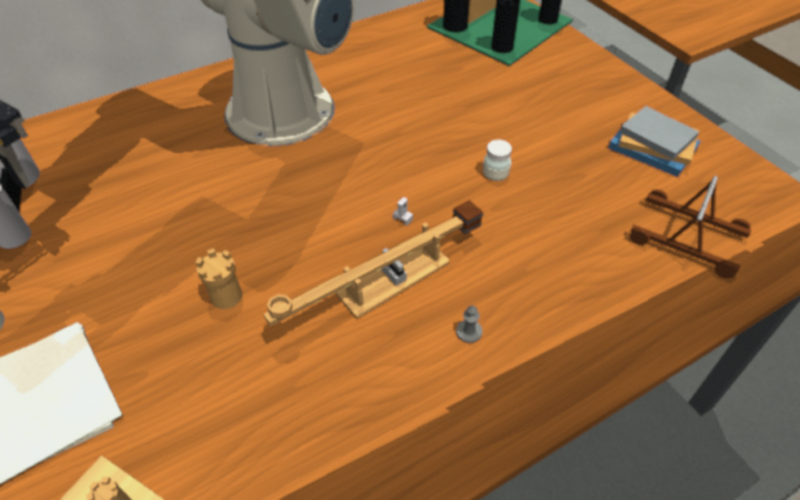

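View pics/top0.png

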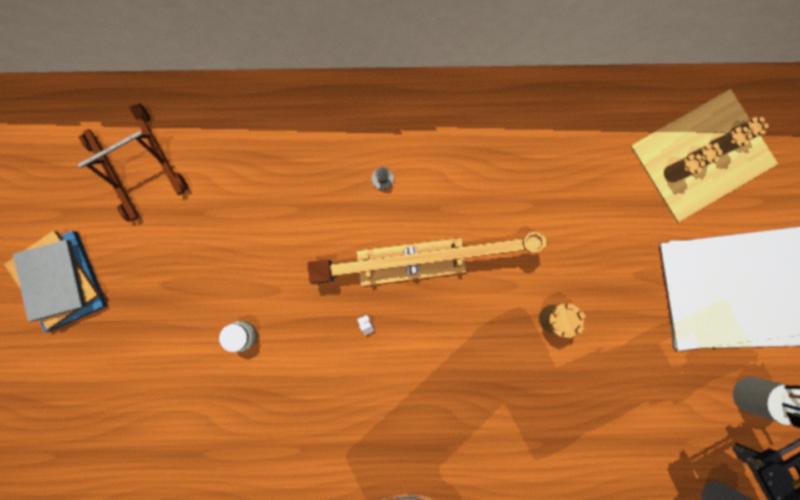

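The arm lies roughly along world y, with the box at the left in the top view (320,271 of 800) and the cup at (535,242). The clip is at (366,325), the jar at (237,337), the tower at (566,321) and the knight at (382,178). I'll zoom in to measure.

Run:
```python
from h import *
a=snap('top','topz',(235,180,450,280),3.7)
b=snap('scene','scz',(200,120,400,270),4)
```

```text
(no output)
```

View pics/topz.png

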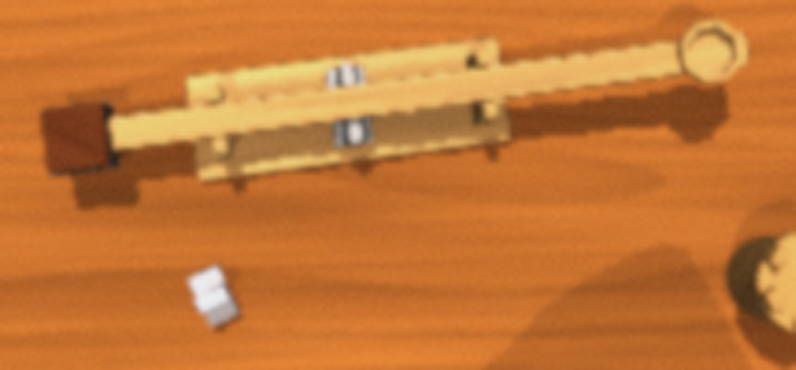

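View pics/scz.png

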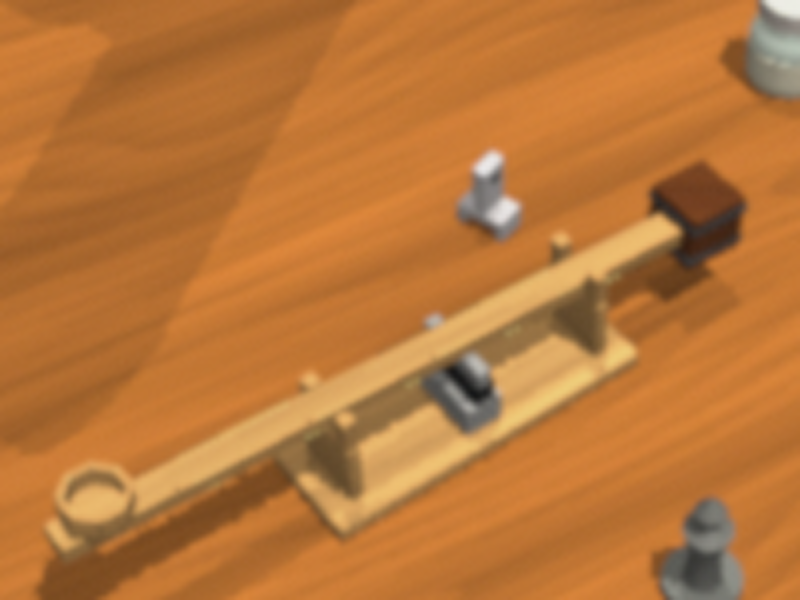

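```bash
cat >> h.py <<'E'
def T(x,y): return ('top',235+(x+.5)/3.7-.5,180+(y+.5)/3.7-.5)
def S(x,y): return ('scene',200+(x+.5)/4-.5,120+(y+.5)/4-.5)
E
python3 - <<'E'
from h import *
B=[onz(*T(*p),12) for p in((188,77),(498,40),(508,140),(201,181))]
print('base',*B,'ctr',np.mean(B,0),[np.linalg.norm(B[i]-B[(i+1)%4]) for i in range(4)])
a=(B[0]+B[3]-B[1]-B[2]);a/=np.linalg.norm(a);print('axis',a)
print('scene base',onz(*S(345,530),12),onz(*S(635,350),12),onz(*S(280,455),12))
print('cup top z105',onz(*T(712,50),105),'scene',onz(*S(97,490),105),tri([T(712,50),S(97,490)]))
Bx=[onz(*T(*p),75) for p in((43,112),(104,103),(112,163),(57,173))]
print('box top',*Bx,[np.linalg.norm(Bx[i]-Bx[(i+1)%4]) for i in range(4)])
print('box tops scene',*[onz(*S(*p),75) for p in((652,190),(703,163),(745,203),(693,225))])
print('slat/box',onz(*T(111,133),66),'knife',onz(*T(346,72),60),onz(*T(352,133),60))
print('clip top', tri([T(207,282),S(489,160)]),onz(*T(207,282),51),onz(*S(489,160),51))
print('clip plate z15 scene',*[onz(*S(*p),15) for p in((459,205),(497,228),(521,206))],'top',*[onz(*T(*p),15) for p in((190,295),(218,326),(239,316))])
print('eye top corners z51 top',*[onz(*T(*p),51) for p in((187,277),(216,264),(225,283),(197,296))])
for n,p in (('top',(566,321)),('top',(237,337)),('top',(382,178))): print(onz(n,p[0]/1.25,p[1]/1.25,80))
E
```

```text
base [599.37  85.15  12.  ] [ 620.12 -121.42   12.  ] [ 553.36 -126.01   12.  ] [530.37  77.58  12.  ] ctr [575.81 -21.17  12.  ] [np.float64(207.60165983775474), np.float64(66.91635315002208), np.float64(204.89196630929467), np.float64(69.40995959847474)]
axis [-0.11  0.99  0.  ]
scene base [ 621.83 -119.58   12.  ] [596.19  84.08  12.  ] [ 558.62 -127.09   12.  ]
cup top z105 [ 601.18 -239.14  105.  ] scene [ 598.32 -237.86  105.  ] [ 600.82 -238.31  108.29]
box top [573.49 171.84  75.  ] [578.36 133.95  75.  ] [540.94 129.37  75.  ] [535.43 163.45  75.  ] [np.float64(38.20519480696124), np.float64(37.697091256035364), np.float64(34.52215809998925), np.float64(38.97197256597353)]
box tops scene [542.55 127.32  75.  ] [539.41 165.28  75.  ] [578.74 167.59  75.  ] [577.82 132.    75.  ]
slat/box [560.1  130.75  66.  ] knife [596.21 -17.72  60.  ] [557.43 -20.64  60.  ]
clip top [463.95  68.6   62.55] [465.51  72.79  51.  ] [451.97  70.76  51.  ]
clip plate z15 scene [444.93  53.09  15.  ] [473.73  63.31  15.  ] [465.27  85.52  15.  ] top [456.05  85.74  15.  ] [435.58  67.78  15.  ] [441.75  53.98  15.  ]
eye top corners z51 top [468.92  85.36  51.  ] [476.7   66.93  51.  ] [464.64  61.44  51.  ] [456.87  79.23  51.  ]
[ 456.47 -298.8    80.  ]
[440.55 299.63  80.  ]
[727.63  32.5   80.  ]
```

```bash
cat >> h.py <<'E'
E0=np.array([576.5,-19.5,0]); a=np.array([-.11,.994,0]); a/=np.linalg.norm(a); w=np.array([a[1],-a[0],0])
E
python3 - <<'E'
from h import *
p=E0+a*230; p[2]=330; print(p); inc(p,w)
E
```

```text
[551.2 209.1 330. ]
lin [ 58.66 -56.64   7.47] dr [ -0.04  -0.03 -69.85]
```

Request:
jog_arm(
  increments=[
    {"linear": [58.7,-56.6,2],"dr": [0,0,-69.9]},
    {"linear": [58.7,-56.6,2],"dr": [0,0,-69.9]},
    {"linear": [58.7,-56.6,2],"dr": [0,0,-69.9]},
    {"linear": [58.7,-56.6,2],"dr": [0,0,-69.9]},
    {"linear": [58.7,-56.6,2],"dr": [0,0,-69.9]},
  ],
  grip=0,
  grip_force=10,
)

```text
time: 0.7
eef_pos: [362.4, -322.2, 398.5]
eef_rot: [-0.0, 0.82, 0.572, 0.0]
contact_force: [0.3, -0.4, 0.3]
gripper_width: 0.587
```

Run:
```python
from h import *
st();p=E0+a*230; p[2]=330; inc(p,w)
```

```text
t 0.7 p [ 362.36 -322.22  398.51] F [ 0.31 -0.42  0.35] w 0.5874454692183714
[[ 0.35  0.94  0.  ]
 [ 0.94 -0.35  0.  ]
 [ 0.   -0.   -1.  ]]
lin [56.38 -0.67  6.88] dr [  0.    -0.03 -26.56]
```

Request:
jog_arm(
  increments=[
    {"linear": [56.4,-0.7,5],"dr": [0,0,-26.6]},
    {"linear": [56.4,-0.7,5],"dr": [0,0,-26.6]},
    {"linear": [56.4,-0.7,5],"dr": [0,0,-26.6]},
    {"linear": [56.4,-0.7,5],"dr": [0,0,-26.6]},
    {"linear": [56.4,-0.7,5],"dr": [0,0,-26.6]},
  ],
)

```text
time: 1.2
eef_pos: [445.5, -87.3, 376.7]
eef_rot: [0.0, 0.667, 0.745, 0.0]
contact_force: [1.5, -0.2, 0.2]
gripper_width: 0.15
```

Run:
```python
from h import *
st();p=E0+a*230; p[2]=330; inc(p,w)
```

```text
t 1.2 p [445.49 -87.3  376.71] F [ 1.52 -0.23  0.19] w 0.15029897031750092
[[-0.11  0.99  0.  ]
 [ 0.99  0.11  0.  ]
 [ 0.    0.   -1.  ]]
lin [28.28 13.81  4.69] dr [ 0.04 -0.01  0.09]
```

Request:
jog_arm(
  increments=[
    {"linear": [28.3,13.8,4.7]},
    {"linear": [28.3,13.8,4.7]},
    {"linear": [28.3,13.8,4.7]},
    {"linear": [28.3,13.8,4.7]},
    {"linear": [28.3,13.8,4.7]},
  ],
)

```text
invalid input at $.increments[0]: expected keys linear, dr
```

Run:
```python
from h import *
st();p=E0+a*230; p[2]=232; inc(p,w)
```

```text
t 1.2 p [445.49 -87.3  376.71] F [ 1.52 -0.23  0.19] w 0.15029897031750092
[[-0.11  0.99  0.  ]
 [ 0.99  0.11  0.  ]
 [ 0.    0.   -1.  ]]
lin [28.27 13.8  14.49] dr [ 0.04 -0.01  0.09]
```

Request:
jog_arm(
  increments=[
    {"linear": [28.3,13.8,4.7],"dr": [0,0,0]},
    {"linear": [28.3,13.8,4.7],"dr": [0,0,0]},
    {"linear": [28.3,13.8,4.7],"dr": [0,0,0]},
    {"linear": [28.3,13.8,4.7],"dr": [0,0,0]},
    {"linear": [28.3,13.8,4.7],"dr": [0,0,0]},
  ],
)

```text
time: 1.7
eef_pos: [528.2, 146.0, 339.9]
eef_rot: [0.0, 0.666, 0.746, 0.0]
contact_force: [0.4, 0.3, 0.3]
gripper_width: 0.005
```

Run:
```python
from h import *
st();p=E0+a*230; p[2]=232; inc(p,w)
```

```text
t 1.7 p [528.18 146.02 339.86] F [0.44 0.31 0.29] w 0.005175945827599085
[[-0.11  0.99  0.  ]
 [ 0.99  0.11  0.  ]
 [ 0.    0.   -1.  ]]
lin [ 6.01  2.98 10.79] dr [ 0.06 -0.01  0.1 ]
```

Request:
jog_arm(
  increments=[
    {"linear": [6.0,3.0,1],"dr": [0,0,0]},
    {"linear": [6.0,3.0,3],"dr": [0,0,0]},
    {"linear": [6.0,3.0,10.8],"dr": [0,0,0]},
    {"linear": [6.0,3.0,10.8],"dr": [0,0,0]},
    {"linear": [6.0,3.0,10.8],"dr": [0,0,0]},
  ],
)

```text
time: 2.2
eef_pos: [549.5, 208.6, 228.0]
eef_rot: [-0.001, 0.666, 0.746, -0.003]
contact_force: [0.3, -0.3, 0.6]
gripper_width: 0.004
```

```bash
cat >> h.py <<'E'
# beam tracking: patches around the cup in both cameras, matched against reference pictures
PC={'scene':(214,246,236,264),'top':(412,178,444,208)}  # x0,x1? replaced below
def cupboxes(): 
    c=E0-a*220; return {n:proj(n,c+[0,0,98]) for n in('scene','top')}
def refshot():
    for n in('scene','top'): np.save(f'ref_{n}.npy',optics.snapshot(n))
def track():
    "fit slide d (mm towards cup) and drop h (mm) of the cup since the reference, plus residual px"
    from scipy.optimize import least_squares
    obs={}
    for n,c in cupboxes().items():
        g=cv2.cvtColor(np.load(f'ref_{n}.npy'),cv2.COLOR_RGB2GRAY).astype(np.float32)
        im=optics.snapshot(n); np.save(f'last_{n}.npy',im); k=cv2.cvtColor(im,cv2.COLOR_RGB2GRAY).astype(np.float32)
        x,y=np.round(c).astype(int);hw=12;mg=32
        Tm=cv2.resize(g[y-hw:y+hw,x-hw:x+hw],None,fx=8,fy=8,interpolation=cv2.INTER_CUBIC)
        I=cv2.resize(k[y-hw-mg:y+hw+mg,x-hw-mg:x+hw+mg],None,fx=8,fy=8,interpolation=cv2.INTER_CUBIC)
        _,sc,_,loc=cv2.minMaxLoc(cv2.matchTemplate(I,Tm,cv2.TM_CCOEFF_NORMED))
        obs[n]=np.array(loc)/8-mg; print(n,'shift',obs[n],'score %.3f'%sc)
    c=E0-a*220+[0,0,98]
    f=lambda q:np.hstack([proj(n,c-a*q[0]-np.array([0,0,q[1]])+w*q[2])-proj(n,c)-o for n,o in obs.items()])
    s=least_squares(f,[0,0,0]); print('slide %.1f drop %.1f lat %.1f res %s'%(*s.x,s.fun))
E
python3 - <<'E'
from h import *
st(); refshot(); print(cupboxes()); track()
E
```

```text
t 2.2 p [549.54 208.65 227.96] F [ 0.32 -0.26  0.62] w 0.004144175008091602
[[-0.11  0.99 -0.01]
 [ 0.99  0.11 -0.  ]
 [-0.   -0.01 -1.  ]]
{'scene': array([224.77, 245.12]), 'top': array([425.83, 193.7 ])}
scene shift [0. 0.] score 0.999
top shift [0. 0.] score 0.999
slide 0.0 drop 0.0 lat 0.0 res [0. 0. 0. 0.]
```

Request:
jog_arm(
  increments=[
    {"linear": [-1.0,0,0],"dr": [0,0,0]},
    {"linear": [-1.8,0,0],"dr": [0,0,0]},
    {"linear": [-2.2,0,0],"dr": [0,0,0]},
    {"linear": [-2.5,0,0],"dr": [0,0,0]},
    {"linear": [-2.8,0,0],"dr": [0,0,0]},
  ],
)

```text
time: 2.9
eef_pos: [555.5, 181.0, 234.0]
eef_rot: [0.001, 0.667, 0.745, 0.002]
contact_force: [-0.9, 2.0, 1.1]
gripper_width: 0.005
```

Request:
jog_arm(
  increments=[
    {"linear": [-0.2,0,0],"dr": [0,0,0]},
    {"linear": [-0.4,0,0],"dr": [0,0,0]},
    {"linear": [-0.6,0,0],"dr": [0,0,0]},
    {"linear": [-0.8,0,0],"dr": [0,0,0]},
    {"linear": [-0.9,0,0],"dr": [0,0,0]},
  ],
)

```text
time: 3.4
eef_pos: [556.5, 172.0, 234.0]
eef_rot: [0.001, 0.667, 0.745, 0.002]
contact_force: [1.2, 2.2, 1.6]
gripper_width: 0.006
```

```bash
cat >> h.py <<'E'
def ax():
    p,M=st(); print('along',(p-E0)@a,'lat',(p-E0)@w)
E
python3 - <<'E'
from h import *
ax(); track()
E
```

```text
t 3.4 p [556.5  172.02 233.98] F [1.23 2.22 1.57] w 0.0062904833013315035
[[-0.11  0.99  0.  ]
 [ 0.99  0.11  0.  ]
 [ 0.    0.   -1.  ]]
along 192.5549929684167 lat 1.1911839451316908
scene shift [-5.38  1.25] score 0.983
top shift [ 5.12 -0.25] score 0.981
slide 10.7 drop -3.5 lat -1.2 res [0. 0. 0. 0.]
```

Request:
jog_arm(
  increments=[
    {"linear": [-0.15,-0.1,0],"dr": [0,0,0]},
    {"linear": [-0.3,-0.1,0],"dr": [0,0,0]},
    {"linear": [-0.3,-0.1,0],"dr": [0,0,0]},
    {"linear": [0.2,-0.1,0],"dr": [0,0,0]},
    {"linear": [0.2,-0.1,0],"dr": [0,0,0]},
  ],
)

```text
time: 4.0
eef_pos: [555.2, 174.1, 233.8]
eef_rot: [0.001, 0.667, 0.745, 0.002]
contact_force: [-0.8, -0.2, 0.4]
gripper_width: 0.011
```

Run:
```python
from h import *
ax(); track()
```

```text
t 4.0 p [555.16 174.12 233.83] F [-0.79 -0.25  0.44] w 0.011279728912216475
[[-0.11  0.99  0.  ]
 [ 0.99  0.11  0.  ]
 [ 0.    0.   -1.  ]]
along 194.79171143275698 lat 0.08461887980086047
scene shift [-6.    4.25] score 0.988
top shift [ 6.12 -1.75] score 0.981
slide 14.4 drop -0.3 lat 2.1 res [0.03 0.   0.03 0.01]
```

Request:
jog_arm(
  increments=[
    {"linear": [-0.4,0,0],"dr": [0,0,0]},
    {"linear": [-0.6,0,0],"dr": [0,0,0]},
    {"linear": [-0.8,0,0],"dr": [0,0,0]},
    {"linear": [-0.8,0,0],"dr": [0,0,0]},
    {"linear": [-0.3,0,0],"dr": [0,0,0]},
  ],
)

```text
time: 4.6
eef_pos: [555.5, 170.6, 233.8]
eef_rot: [0.001, 0.667, 0.745, 0.002]
contact_force: [1.1, -0.1, -0.5]
gripper_width: 0.005
```

Request:
jog_arm(
  increments=[
    {"linear": [0,0,0],"dr": [0,0,0]},
    {"linear": [0,0,0],"dr": [0,0,0]},
    {"linear": [0,0,0],"dr": [0,0,0]},
    {"linear": [0,0,0],"dr": [0,0,0]},
  ],
)

```text
time: 5.0
eef_pos: [555.5, 170.6, 233.8]
eef_rot: [0.001, 0.667, 0.745, 0.001]
contact_force: [-0.1, 0.2, 0.5]
gripper_width: 0.011
```

Run:
```python
from h import *
ax(); track()
```

```text
t 5.0 p [555.49 170.56 233.79] F [-0.09  0.21  0.49] w 0.011201928482188869
[[-0.11  0.99  0.  ]
 [ 0.99  0.11  0.  ]
 [ 0.    0.   -1.  ]]
along 191.21693089973604 lat 0.025020603443493883
scene shift [-7.62  4.62] score 0.988
top shift [ 7.62 -1.62] score 0.982
slide 17.5 drop -0.9 lat 1.4 res [0.01 0.   0.01 0.  ]
```

Request:
jog_arm(
  increments=[
    {"linear": [-0.4,0,0],"dr": [0,0,0]},
    {"linear": [-0.6,0,0],"dr": [0,0,0]},
    {"linear": [-0.8,0,0],"dr": [0,0,0]},
    {"linear": [-0.8,0,0],"dr": [0,0,0]},
    {"linear": [-0.3,0,0],"dr": [0,0,0]},
  ],
)

```text
time: 5.6
eef_pos: [555.9, 167.2, 233.7]
eef_rot: [0.001, 0.667, 0.745, 0.001]
contact_force: [0.2, -0.0, 0.5]
gripper_width: 0.001
```

Request:
jog_arm(
  increments=[
    {"linear": [0,0,0],"dr": [0,0,0]},
    {"linear": [0,0,0],"dr": [0,0,0]},
    {"linear": [0,0,0],"dr": [0,0,0]},
    {"linear": [0,0,0],"dr": [0,0,0]},
  ],
)

```text
time: 6.0
eef_pos: [555.8, 167.2, 233.8]
eef_rot: [0.001, 0.667, 0.745, 0.001]
contact_force: [0.3, -0.0, 0.1]
gripper_width: 0.007
```

Run:
```python
from h import *
track()
```

```text
scene shift [-9.12  5.25] score 0.988
top shift [ 9.   -1.75] score 0.978
slide 20.6 drop -1.2 lat 1.2 res [0.03 0.   0.03 0.01]
```

Request:
jog_arm(
  increments=[
    {"linear": [-0.4,0,0],"dr": [0,0,0]},
    {"linear": [-0.6,0,0],"dr": [0,0,0]},
    {"linear": [-0.8,0,0],"dr": [0,0,0]},
    {"linear": [-0.8,0,0],"dr": [0,0,0]},
    {"linear": [-0.3,0,0],"dr": [0,0,0]},
  ],
)

```text
time: 6.6
eef_pos: [556.2, 163.8, 233.7]
eef_rot: [0.001, 0.667, 0.745, 0.001]
contact_force: [-0.5, 0.2, -0.6]
gripper_width: 0.004
```

Request:
jog_arm(
  increments=[
    {"linear": [0,0,0],"dr": [0,0,0]},
    {"linear": [0,0,0],"dr": [0,0,0]},
    {"linear": [0,0,0],"dr": [0,0,0]},
    {"linear": [0,0,0],"dr": [0,0,0]},
  ],
)

```text
time: 7.0
eef_pos: [556.2, 163.8, 233.7]
eef_rot: [0.001, 0.667, 0.745, 0.001]
contact_force: [0.4, 0.5, 0.7]
gripper_width: 0.008
```

Run:
```python
from h import *
ax(); track()
```

```text
t 7.0 p [556.19 163.83 233.72] F [0.39 0.46 0.72] w 0.008065188155748877
[[-0.11  0.99  0.  ]
 [ 0.99  0.11  0.  ]
 [ 0.    0.   -1.  ]]
along 184.4566728379969 lat -0.02382550343329015
scene shift [-10.88   5.88] score 0.986
top shift [10.62 -1.75] score 0.975
slide 24.2 drop -1.6 lat 0.7 res [0.02 0.   0.02 0.01]
```

Request:
jog_arm(
  increments=[
    {"linear": [-0.4,0,0],"dr": [0,0,0]},
    {"linear": [-0.6,0,0],"dr": [0,0,0]},
    {"linear": [-0.8,0,0],"dr": [0,0,0]},
    {"linear": [-0.8,0,0],"dr": [0,0,0]},
    {"linear": [-0.3,0,0],"dr": [0,0,0]},
  ],
)

```text
time: 7.6
eef_pos: [556.5, 160.5, 233.7]
eef_rot: [0.001, 0.668, 0.745, 0.001]
contact_force: [0.6, -0.5, -0.4]
gripper_width: 0.006
```

Request:
jog_arm(
  increments=[
    {"linear": [0,0,0],"dr": [0,0,0]},
    {"linear": [0,0,0],"dr": [0,0,0]},
    {"linear": [0,0,0],"dr": [0,0,0]},
    {"linear": [0,0,0],"dr": [0,0,0]},
  ],
)

```text
time: 8.0
eef_pos: [556.5, 160.5, 233.7]
eef_rot: [0.001, 0.668, 0.745, 0.001]
contact_force: [0.2, -0.2, -0.5]
gripper_width: 0.005
```

Run:
```python
from h import *
track()
```

```text
scene shift [-12.5    6.62] score 0.985
top shift [12.12 -1.75] score 0.986
slide 27.5 drop -1.6 lat 0.3 res [0. 0. 0. 0.]
```

Request:
jog_arm(
  increments=[
    {"linear": [-0.4,0,0],"dr": [0,0,0]},
    {"linear": [-0.6,0,0],"dr": [0,0,0]},
    {"linear": [-0.8,0,0],"dr": [0,0,0]},
    {"linear": [-0.8,0,0],"dr": [0,0,0]},
    {"linear": [-0.3,0,0],"dr": [0,0,0]},
  ],
)

```text
time: 8.6
eef_pos: [556.9, 157.1, 233.7]
eef_rot: [0.001, 0.668, 0.744, 0.001]
contact_force: [-0.6, -0.6, -0.2]
gripper_width: 0.006
```

Request:
jog_arm(
  increments=[
    {"linear": [0,0,0],"dr": [0,0,0]},
    {"linear": [0,0,0],"dr": [0,0,0]},
    {"linear": [0,0,0],"dr": [0,0,0]},
    {"linear": [0,0,0],"dr": [0,0,0]},
  ],
)

```text
time: 9.0
eef_pos: [556.8, 157.1, 233.7]
eef_rot: [0.001, 0.668, 0.744, 0.001]
contact_force: [-0.1, 0.0, -0.1]
gripper_width: 0.007
```

Run:
```python
from h import *
ax(); track()
```

```text
t 9.0 p [556.83 157.11 233.65] F [-0.07  0.02 -0.14] w 0.006685156804072063
[[-0.11  0.99  0.  ]
 [ 0.99  0.11 -0.  ]
 [-0.    0.   -1.  ]]
along 177.70158439749954 lat -0.12204202452605628
scene shift [-13.88  12.38] score 0.937
top shift [12.5  -1.25] score 0.948
slide 33.2 drop 13.7 lat -0.1 res [0.12 0.01 0.13 0.06]
```

Request:
jog_arm(
  increments=[
    {"linear": [-0.4,0,0],"dr": [0,0,0]},
    {"linear": [-0.6,0,0],"dr": [0,0,0]},
    {"linear": [-0.75,0,0],"dr": [0,0,0]},
    {"linear": [-0.85,0,0],"dr": [0,0,0]},
    {"linear": [-0.3,0,0],"dr": [0,0,0]},
  ],
)

```text
time: 9.6
eef_pos: [557.2, 153.7, 233.7]
eef_rot: [0.001, 0.668, 0.744, 0.001]
contact_force: [0.6, 0.3, -0.9]
gripper_width: 0.008
```

Request:
jog_arm(
  increments=[
    {"linear": [0.2,0,0],"dr": [0,0,0]},
    {"linear": [0.2,0,0],"dr": [0,0,0]},
    {"linear": [0.2,0,0],"dr": [0,0,0]},
    {"linear": [0.2,0,0],"dr": [0,0,0]},
    {"linear": [0.2,0,0],"dr": [0,0,0]},
  ],
)

```text
time: 10.1
eef_pos: [557.0, 155.7, 233.7]
eef_rot: [0.001, 0.668, 0.744, 0.001]
contact_force: [-0.5, 0.5, 0.1]
gripper_width: 0.005
```

Run:
```python
from h import *
ax(); track()
```

```text
t 10.1 p [556.99 155.67 233.66] F [-0.45  0.52  0.14] w 0.004998238152392172
[[-0.11  0.99  0.  ]
 [ 0.99  0.11 -0.  ]
 [-0.    0.   -1.  ]]
along 176.2515197561528 lat -0.12482088095089594
scene shift [-15.25  13.5 ] score 0.935
top shift [13.75 -1.12] score 0.948
slide 36.4 drop 15.3 lat -0.5 res [0.07 0.01 0.08 0.03]
```

The arm is level and untouched: it tipped over into level between slides of 27 and 31 mm, and it is now at about 34 mm. Next I'll withdraw and look closely at the clip and the arm.

Request:
jog_arm(
  increments=[
    {"linear": [2,0,0],"dr": [0,0,0]},
    {"linear": [4,0,0],"dr": [0,0,0]},
    {"linear": [4,0,-4],"dr": [0,0,0]},
    {"linear": [4,0,-8],"dr": [0,0,0]},
    {"linear": [4,0,-11],"dr": [0,0,0]},
  ],
)

```text
time: 10.7
eef_pos: [552.6, 195.7, 345.8]
eef_rot: [0.001, 0.668, 0.744, 0.001]
contact_force: [-0.3, 0.5, -0.0]
gripper_width: 0.005
```

Run:
```python
from h import *
ax(); track()
c=np.array([455.,69,25]);o=[]
for n in('top','scene'):
    im=np.load(f'last_{n}.npy');u,v=np.round(proj(n,c)).astype(int);print(n,u-20,v-20)
    o.append(cv2.resize(im[v-20:v+20,u-20:u+20],None,fx=10,fy=10,interpolation=cv2.INTER_CUBIC))
cv2.imwrite('pics/clip.png',np.hstack(o)[:,:,::-1])
```

```text
t 10.7 p [552.61 195.69 345.77] F [-0.28  0.5  -0.04] w 0.005466238614334378
[[-0.11  0.99  0.  ]
 [ 0.99  0.11  0.  ]
 [-0.    0.   -1.  ]]
along 216.51718916220707 lat -0.07935493412610839
scene shift [-15.12  13.62] score 0.930
top shift [13.62 -1.12] score 0.946
slide 36.2 drop 15.8 lat -0.5 res [0.07 0.01 0.08 0.03]
top 273 240
scene 302 148
```

View pics/clip.png

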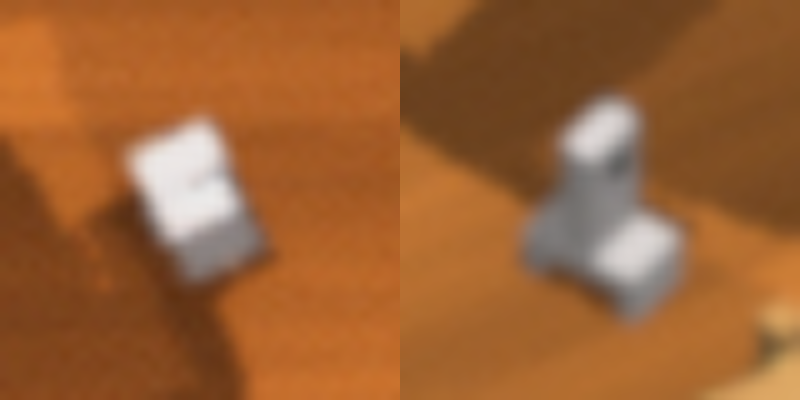

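The clip is seen clearly: the eye top is centred near (202,209) in the left half (top view) and (602,129) in the right half (scene view). I'll fit its pose and zoom in on the stand to refine the edge position.

Run:
```python
from h import *
from scipy.optimize import least_squares
t=lambda x,y:('top',273+x/10-.45,240+y/10-.45); s=lambda x,y:('scene',302+(x-400)/10-.45,148+y/10-.45)
D=[((10,-17,15),t(130,155)),((-10,-17,15),t(210,118)),((10,17,15),t(185,283)),((-10,17,15),t(270,247)),
((10,-5,51),t(155,205)),((-10,-5,51),t(235,178)),((-10,5,51),t(247,212)),((10,5,51),t(172,240)),
((-10,5,51),s(563,135)),((10,5,51),s(612,97)),((10,-5,51),s(640,118)),((-10,-5,51),s(593,165)),
((10,-17,15),s(685,240)),((-10,-17,15),s(635,285)),((-10,-5,15),s(595,255)),((10,-5,15),s(645,212))]
def f(q,D=D):
    R=Ro.from_euler('z',q[2]).as_matrix();return np.hstack([proj(o[0],R@np.array(m)+[q[0],q[1],0])-o[1:] for m,o in D])
for d in(D,D[:8],D[8:]):
    q=least_squares(lambda q:f(q,d),[455,69,np.radians(112)],loss='soft_l1',f_scale=.5).x; print(q[:2],np.degrees(q[2]),'rms px',np.sqrt(np.mean(f(q,d)**2)))
o=[]
for n in('top','scene'):
    im=np.load(f'last_{n}.npy');u,v=np.round(proj(n,E0+[0,0,50])).astype(int);print(n,u-50,v-32)
    o.append(cv2.resize(im[v-32:v+32,u-50:u+50],None,fx=8,fy=8,interpolation=cv2.INTER_CUBIC)[:, :])
cv2.imwrite('pics/stand.png',cv2.resize(np.vstack(o),None,fx=.58,fy=.58)[:,:,::-1])
cv2.imwrite('pics/standT.png',o[0][:,:,::-1]);cv2.imwrite('pics/standS.png',o[1][:,:,::-1])
```

```text
[454.68  69.07] 112.41747034612926 rms px 0.4626183614696867
[454.99  68.83] 112.52676735761867 rms px 0.4737782866168784
[453.75  69.68] 111.14852585498281 rms px 0.36951212366511116
top 279 176
scene 265 177
```

View pics/standT.png

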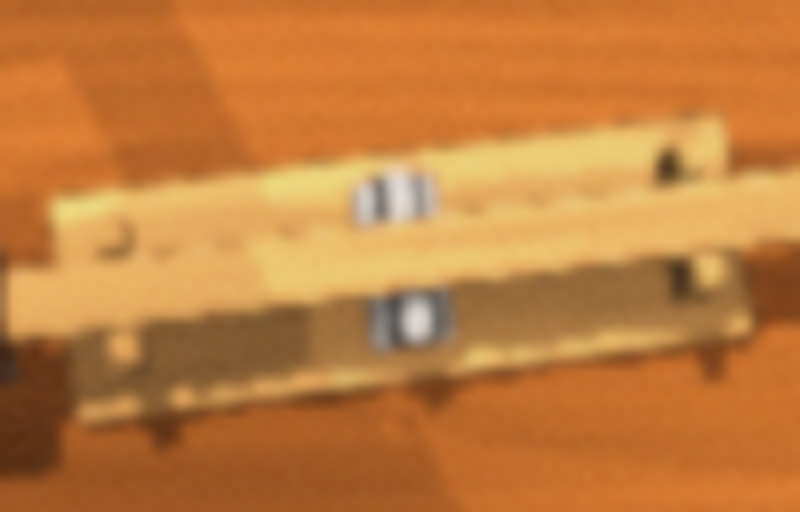

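View pics/standS.png

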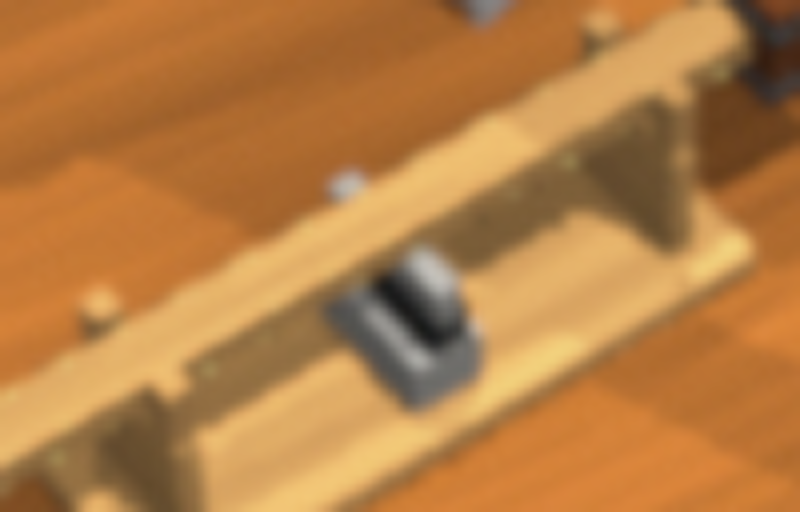

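The stand is clear. In the top crop the knife's bright top ends are at (398,195) and (417,320), with fork tops at (125,348) and (712,270). In the scene crop the fork tops are at (100,300), (602,22), (168,380) and (678,92).

Run:
```python
from h import *
t=lambda x,y:('top',279+x/8-.45,176+y/8-.45); s=lambda x,y:('scene',265+x/8-.45,177+y/8-.45)
k=[onz(*t(*p),60) for p in((398,195),(417,320))];print('knife top',*k,np.mean(k,0))
F=[onz(*s(*p),76) for p in((100,300),(602,22),(168,380),(678,92))];print('forks scene',*F,np.mean(F,0))
F=[onz(*t(*p),76) for p in((125,348),(712,270))];print('forks top',*F,np.mean(F,0)+ -w*0)
B=[onz(*t(*p),12) for p in((52,203),(725,118),(750,330),(80,422))];print('base',*B,np.mean(B,0))
L=[onz(*t(*p),72) for p in((10,268),(790,168),(790,243),(10,335))];print('slat top edges',*L,'lat',[(x-E0)@w for x in L])
print('edge row: slat mid at edge',np.mean(L,0))
c=np.array([454.7,69,0]);y=Ro.from_euler('z',112.2,degrees=True).as_matrix()[:,1]
inc([c[0],c[1],171+100],y)
```

```text
knife top [594.25 -18.03  60.  ] [557.46 -22.76  60.  ] [575.85 -20.39  60.  ]
forks scene [ 566.49 -107.15   76.  ] [549.    61.03  76.  ] [ 599.67 -104.16   76.  ] [582.52  65.18  76.  ] [574.42 -21.28  76.  ]
forks top [550.2   62.05  76.  ] [ 569.32 -107.5    76.  ] [559.76 -22.73  76.  ]
base [598.21  86.13  12.  ] [ 620.49 -121.29   12.  ] [ 555.   -126.97   12.  ] [531.01  78.57  12.  ] [576.18 -20.89  12.  ]
slat top edges [574.16  95.    72.  ] [ 598.83 -131.61   72.  ] [ 576.99 -130.91   72.  ] [554.8   95.26  72.  ] lat [np.float64(10.271867299999322), np.float64(9.863874471818791), np.float64(-11.76651764834368), np.float64(-8.941243113540649)]
edge row: slat mid at edge [576.2  -18.07  72.  ]
lin [-11.57 -11.28   7.59] dr [  0.56   0.02 -16.04]
```

Request:
jog_arm(
  increments=[
    {"linear": [-11.6,-11.3,3],"dr": [0.6,0,-16]},
    {"linear": [-11.6,-11.3,3],"dr": [0.6,0,-16]},
    {"linear": [-11.6,-11.3,5],"dr": [0.6,0,-16]},
    {"linear": [-11.6,-11.3,7.6],"dr": [0.6,0,-16]},
    {"linear": [-11.6,-11.3,7.6],"dr": [0.6,0,-16]},
  ],
  grip=5,
  grip_force=15,
)

```text
time: 11.3
eef_pos: [451.2, 66.9, 267.7]
eef_rot: [-0.003, 0.559, 0.829, -0.003]
contact_force: [-0.3, 0.4, 0.3]
gripper_width: 0.42
```

```bash
cat >> h.py <<'E'
CY=Ro.from_euler('z',112.2,degrees=True).as_matrix()[:,1]
E
python3 - <<'E'
from h import *
st(); inc([454.7,69,212],CY); track()
E
```

```text
t 11.3 p [451.22  66.95 267.68] F [-0.29  0.35  0.25] w 0.42020378980171347
[[-0.38  0.93 -0.01]
 [ 0.93  0.38 -0.  ]
 [ 0.   -0.01 -1.  ]]
lin [0.05 0.45 5.56] dr [-0.49 -0.09 -0.17]
scene shift [-15.12  13.75] score 0.931
top shift [13.62 -1.12] score 0.945
slide 36.3 drop 16.1 lat -0.4 res [0.07 0.01 0.07 0.03]
```

Request:
jog_arm(
  increments=[
    {"linear": [0,0.4,0],"dr": [-0.5,0,0]},
    {"linear": [0,0.4,2],"dr": [-0.5,0,0]},
    {"linear": [0,0.4,4],"dr": [-0.5,0,0]},
    {"linear": [0,0.4,5.2],"dr": [-0.5,0,0]},
    {"linear": [0,0.4,5.5],"dr": [-0.5,0,0]},
  ],
)

```text
time: 11.9
eef_pos: [459.3, 71.0, 215.5]
eef_rot: [0.002, 0.558, 0.83, 0.003]
contact_force: [-0.3, -0.0, -0.4]
gripper_width: 0.544
```

Run:
```python
from h import *
st(); inc([454.7,69,212],CY)
```

```text
t 11.9 p [459.28  70.95 215.48] F [-0.29 -0.02 -0.36] w 0.5435876973674961
[[-0.38  0.93  0.01]
 [ 0.93  0.38  0.  ]
 [ 0.    0.01 -1.  ]]
lin [-0.01 -0.5   0.34] dr [ 0.4  -0.02 -0.06]
```

Request:
jog_arm(
  increments=[
    {"linear": [0,-0.4,0.3],"dr": [0.2,0,0]},
    {"linear": [0,-0.4,0.3],"dr": [0.2,0,0]},
    {"linear": [0,-0.4,0.3],"dr": [0.2,0,0]},
  ],
)

```text
time: 12.2
eef_pos: [455.8, 69.5, 213.0]
eef_rot: [0.001, 0.558, 0.83, 0.002]
contact_force: [1.1, -0.3, 0.1]
gripper_width: 0.544
```

Run:
```python
from h import *
st(); inc([454.7,69,212],CY)
```

```text
t 12.2 p [455.82  69.52 213.  ] F [ 1.1  -0.3   0.11] w 0.5439382775822506
[[-0.38  0.93  0.  ]
 [ 0.93  0.38  0.  ]
 [ 0.    0.   -1.  ]]
lin [-0.01 -0.12  0.1 ] dr [ 0.24 -0.01 -0.05]
```

Request:
jog_arm(
  increments=[
    {"linear": [0,-0.1,0],"dr": [0.24,0,0]},
    {"linear": [0,-0.1,0],"dr": [0.24,0,0]},
    {"linear": [0,-0.1,0],"dr": [0.24,0,0]},
    {"linear": [0,-0.1,0],"dr": [0.24,0,0]},
    {"linear": [0,-0.1,0],"dr": [0.24,0,0]},
  ],
  grip=0,
  grip_force=15,
)

```text
time: 12.7
eef_pos: [454.9, 69.1, 213.0]
eef_rot: [-0.0, 0.558, 0.83, 0.0]
contact_force: [0.5, -0.1, 1.1]
gripper_width: 0.133
```

Request:
jog_arm(
  increments=[
    {"linear": [0,0,0],"dr": [0,0,0]},
    {"linear": [0,0,0],"dr": [0,0,0]},
    {"linear": [0,0,0],"dr": [0,0,0]},
    {"linear": [0,0,0],"dr": [0,0,0]},
  ],
)

```text
time: 13.1
eef_pos: [454.9, 69.1, 213.0]
eef_rot: [-0.0, 0.558, 0.83, 0.0]
contact_force: [0.5, -0.3, 0.1]
gripper_width: 0.105
```

Request:
jog_arm(
  increments=[
    {"linear": [0,0,-1],"dr": [0,0,0]},
    {"linear": [0,0,-4],"dr": [0,0,0]},
    {"linear": [0,0,-8],"dr": [0,0,0]},
    {"linear": [0,0,-12],"dr": [0,0,0]},
    {"linear": [0,0,-13],"dr": [0,0,0]},
  ],
)

```text
time: 13.6
eef_pos: [455.9, 69.3, 347.5]
eef_rot: [0.002, 0.558, 0.83, 0.002]
contact_force: [1.0, -0.3, 0.1]
gripper_width: 0.112
```

```bash
cat >> h.py <<'E'
TG=np.array([576.5,-20.7,0]); a=np.array([-.109,.994,0]); a/=np.linalg.norm(a); w=np.array([a[1],-a[0],0])
E
python3 - <<'E'
from h import *
st(); inc(TG+[0,0,340],w)
E
```

```text
t 13.6 p [455.94  69.29 347.49] F [ 1.01 -0.27  0.06] w 0.11170530757290786
[[-0.38  0.93  0.01]
 [ 0.93  0.38  0.  ]
 [-0.    0.01 -1.  ]]
lin [-12.88   7.77   0.82] dr [ 0.38  0.03 15.89]
```

Request:
jog_arm(
  increments=[
    {"linear": [-4,2.4,0.4],"dr": [0,0,5]},
    {"linear": [-8,4.8,0.8],"dr": [0,0,10]},
    {"linear": [-11,6.6,0.8],"dr": [0.2,0,14]},
    {"linear": [-12.9,7.8,0.8],"dr": [0.4,0,15.9]},
    {"linear": [-12.9,7.8,0.8],"dr": [0.4,0,15.9]},
  ],
)

```text
time: 14.1
eef_pos: [578.5, -22.3, 339.8]
eef_rot: [0.0, 0.668, 0.744, -0.0]
contact_force: [0.8, 1.2, -0.5]
gripper_width: 0.111
```

Request:
jog_arm(
  increments=[
    {"linear": [0,0,0],"dr": [0,0,0]},
    {"linear": [0,0,0],"dr": [0,0,0]},
  ],
)

```text
time: 14.3
eef_pos: [577.6, -21.8, 339.5]
eef_rot: [-0.0, 0.668, 0.744, -0.001]
contact_force: [0.2, 0.3, -0.5]
gripper_width: 0.106
```

Run:
```python
from h import *
st(); inc(TG+[0,0,300],w); track()
p,M=np.array(status.sense()['eef_pos']),0
im=np.load('last_scene.npy');c=proj('scene',TG+[0,0,95]);u,v=np.round(c).astype(int);u-=40;v-=30;print('crop',u,v)
cv2.imwrite('pics/hold.png',cv2.resize(im[v:v+60,u:u+80],None,fx=10,fy=10,interpolation=cv2.INTER_CUBIC)[:,:,::-1])
```

```text
t 14.3 p [577.6  -21.85 339.5 ] F [ 0.25  0.31 -0.51] w 0.10625377021853837
[[-0.11  0.99 -0.  ]
 [ 0.99  0.11 -0.  ]
 [-0.   -0.   -1.  ]]
lin [ 0.13 -0.09  3.95] dr [-0.05  0.04 -0.1 ]
scene shift [-15.12  13.75] score 0.929
top shift [13.62 -1.12] score 0.945
slide 36.3 drop 16.1 lat -0.4 res [0.07 0.01 0.07 0.03]
crop 274 166
```

View pics/hold.png

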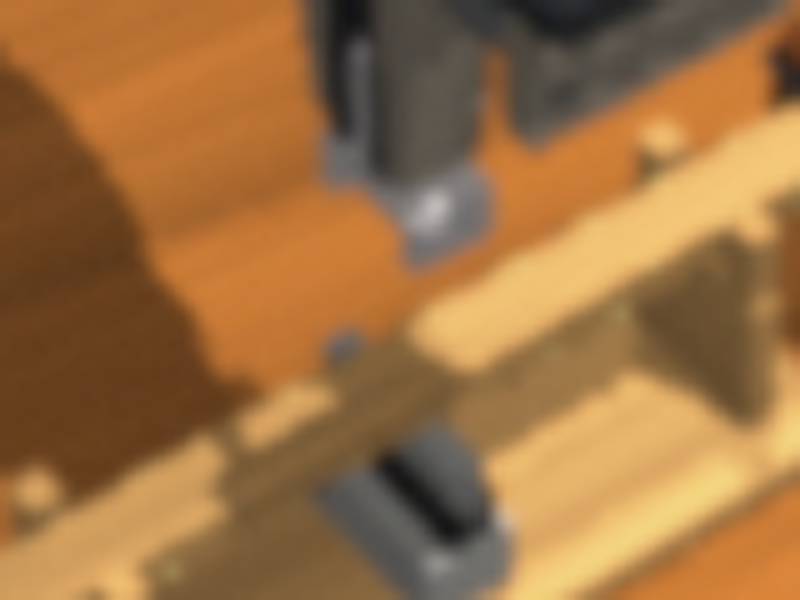

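The clip hangs upright from the fingers above the slat, with its near-leg bottom corners at about (410,265) and (490,225) in the crop. I'll compare those with the prediction.

Run:
```python
from h import *
p=np.array([577.6,-21.85,126.5])
for n in(10,-10):
  for z in (0,15): print(n,z,(proj('scene',p+w*17+a*n+[0,0,z])-[274,166])*10+5)
print('far',[(proj('scene',p-w*17-a*10+[0,0,z])-[274,166])*10+5 for z in(0,15)])
print('1mm along a ->',(proj('scene',p+a)-proj('scene',p))*10,'1mm w',(proj('scene',p+w)-proj('scene',p))*10)
e=TG+[0,0,60]
print('knife near end',[(proj('scene',e+w*25+a*n)-[274,166])*10+5 for n in(-4,4)],'slat top edges at edge',[(proj('scene',e+w*n+[0,0,12])-[274,166])*10+5 for n in(-10,10)])
```

```text
10 0 [490.61 234.18]
10 15 [490.13 185.7 ]
-10 0 [413.34 277.48]
-10 15 [411.99 229.11]
far [array([318.15, 180.99]), array([315.78, 132.38])]
1mm along a -> [ 3.85 -2.13] 1mm w [2.81 2.82]
knife near end [array([465.06, 484.02]), array([494.54, 466.81])] slat top edges at edge [array([384.12, 342.19]), array([438.15, 397.86])]
```

Request:
jog_arm(
  increments=[
    {"linear": [0.1,-0.1,1.5],"dr": [0,0,0]},
    {"linear": [0.1,-0.1,3],"dr": [0,0,0]},
    {"linear": [0.1,-0.1,4.2],"dr": [0,0,0]},
    {"linear": [0.1,-0.1,4.9],"dr": [0,0,0]},
    {"linear": [0.1,-0.1,4.9],"dr": [0,0,0]},
  ],
)

```text
time: 14.9
eef_pos: [576.1, -20.7, 289.6]
eef_rot: [-0.001, 0.668, 0.744, -0.001]
contact_force: [-0.4, -0.5, 0.3]
gripper_width: 0.111
```

Request:
jog_arm(
  increments=[
    {"linear": [0,0,0],"dr": [0,0,0]},
    {"linear": [0,0,0],"dr": [0,0,0]},
  ],
)

```text
time: 15.1
eef_pos: [576.3, -20.7, 289.8]
eef_rot: [-0.001, 0.668, 0.744, -0.001]
contact_force: [-0.4, -0.6, -0.4]
gripper_width: 0.11
```

Run:
```python
from h import *
st(); inc(TG+[0,0,276],w); track()
im=np.load('last_scene.npy');u,v=274,176
cv2.imwrite('pics/hold2.png',cv2.resize(im[v:v+50,u:u+66],None,fx=12,fy=12,interpolation=cv2.INTER_CUBIC)[:,:,::-1])
```

```text
t 15.1 p [576.29 -20.75 289.82] F [-0.37 -0.57 -0.41] w 0.10979902794535441
[[-0.11  0.99 -0.  ]
 [ 0.99  0.11 -0.  ]
 [-0.   -0.   -1.  ]]
lin [0.   0.02 1.38] dr [-0.12  0.03 -0.08]
scene shift [-15.12  13.75] score 0.930
top shift [13.62 -1.12] score 0.945
slide 36.3 drop 16.1 lat -0.4 res [0.07 0.01 0.07 0.03]
```

View pics/hold2.png

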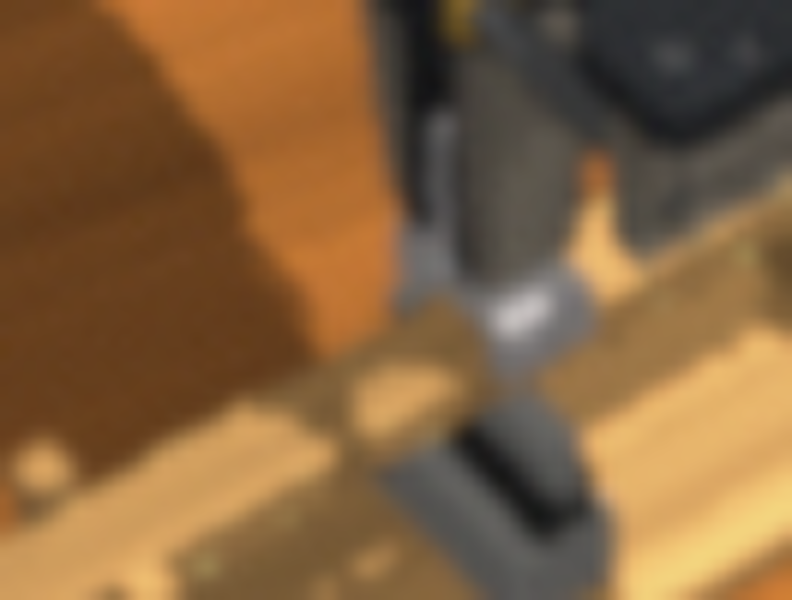

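The slat lines up between the legs: the far leg is at (420,260), the near leg at (535,330), and the knife is directly below. I'm lowering in small steps and watching the force.

Request:
jog_arm(
  increments=[
    {"linear": [0,0,0.2],"dr": [0,0,0]},
    {"linear": [0,0,0.4],"dr": [0,0,0]},
    {"linear": [0,0,0.55],"dr": [0,0,0]},
    {"linear": [0,0,0.7],"dr": [0,0,0]},
    {"linear": [0,0,0.7],"dr": [0,0,0]},
  ],
)

```text
time: 15.7
eef_pos: [576.2, -20.8, 282.7]
eef_rot: [-0.001, 0.668, 0.744, -0.001]
contact_force: [-0.4, -0.4, -0.7]
gripper_width: 0.106
```

Run:
```python
from h import *
st(); inc(TG+[0,0,276],w); track()
```

```text
t 15.7 p [576.2  -20.78 282.69] F [-0.4  -0.38 -0.65] w 0.10643464265264475
[[-0.11  0.99 -0.  ]
 [ 0.99  0.11 -0.  ]
 [-0.   -0.   -1.  ]]
lin [0.   0.03 0.67] dr [-0.12  0.03 -0.08]
scene shift [-15.25  13.62] score 0.932
top shift [13.62 -1.12] score 0.946
slide 36.3 drop 15.8 lat -0.5 res [0.12 0.01 0.13 0.06]
```

Legs are 2 mm below the slat's top with no contact force, so the slot is engaging. Continuing down.

Request:
jog_arm(
  increments=[
    {"linear": [0,0,0.15],"dr": [0,0,0]},
    {"linear": [0,0,0.3],"dr": [0,0,0]},
    {"linear": [0,0,0.45],"dr": [0,0,0]},
    {"linear": [0,0,0.55],"dr": [0,0,0]},
    {"linear": [0,0,0.55],"dr": [0,0,0]},
  ],
)

```text
time: 16.3
eef_pos: [576.2, -20.8, 277.2]
eef_rot: [-0.001, 0.668, 0.744, -0.001]
contact_force: [0.5, 0.2, 0.3]
gripper_width: 0.105
```

Run:
```python
from h import *
st(); inc(TG+[0,0,276],w); track()
```

```text
t 16.3 p [576.22 -20.76 277.2 ] F [0.48 0.2  0.3 ] w 0.10459368925627478
[[-0.11  0.99 -0.  ]
 [ 0.99  0.11 -0.  ]
 [-0.   -0.   -1.  ]]
lin [0.   0.03 0.12] dr [-0.12  0.03 -0.08]
scene shift [-15.25  13.38] score 0.938
top shift [13.62 -1.  ] score 0.944
slide 36.1 drop 15.4 lat -0.8 res [0.11 0.01 0.12 0.05]
```

Request:
jog_arm(
  increments=[
    {"linear": [0,0,0.03],"dr": [0,0,0]},
    {"linear": [0,0,0.06],"dr": [0,0,0]},
    {"linear": [0,0,0.09],"dr": [0,0,0]},
    {"linear": [0,0,0.1],"dr": [0,0,0]},
  ],
)

```text
time: 16.8
eef_pos: [576.3, -20.8, 276.3]
eef_rot: [-0.0, 0.668, 0.744, -0.001]
contact_force: [-0.7, -0.6, 0.1]
gripper_width: 0.105
```

Request:
jog_arm(
  increments=[
    {"linear": [0,0,0.02],"dr": [0,0,0]},
    {"linear": [0,0,0.04],"dr": [0,0,0]},
  ],
)

```text
time: 17.0
eef_pos: [576.3, -20.8, 276.0]
eef_rot: [-0.0, 0.668, 0.744, -0.001]
contact_force: [-1.4, 0.5, 2.8]
gripper_width: 0.107
```

Run:
```python
from h import *
st(); track()
```

```text
t 17.0 p [576.29 -20.78 275.98] F [-1.4   0.46  2.79] w 0.10710310190132498
[[-0.11  0.99 -0.  ]
 [ 0.99  0.11 -0.  ]
 [-0.   -0.   -1.  ]]
scene shift [-15.25  13.38] score 0.936
top shift [13.75 -1.  ] score 0.945
slide 36.3 drop 15.3 lat -0.8 res [0.05 0.   0.06 0.02]
```

Contact of 2.8 N at exactly the expected height, so the clip is seated. Releasing.

Request:
jog_arm(
  increments=[
    {"linear": [0,0,0],"dr": [0,0,0]},
    {"linear": [0,0,0],"dr": [0,0,0]},
    {"linear": [0,0,0],"dr": [0,0,0]},
    {"linear": [0,0,0],"dr": [0,0,0]},
    {"linear": [0,0,0],"dr": [0,0,0]},
  ],
  grip=4,
)

```text
time: 17.6
eef_pos: [576.3, -20.8, 276.0]
eef_rot: [-0.0, 0.668, 0.744, -0.001]
contact_force: [-0.5, 0.3, -0.7]
gripper_width: 0.435
```

Request:
jog_arm(
  increments=[
    {"linear": [0,0,-1],"dr": [0,0,0]},
    {"linear": [0,0,-3],"dr": [0,0,0]},
    {"linear": [0,0,-6],"dr": [0,0,0]},
    {"linear": [0,0,-10],"dr": [0,0,0]},
    {"linear": [0,0,-14],"dr": [0,0,0]},
  ],
)

```text
time: 18.1
eef_pos: [576.2, -20.7, 417.9]
eef_rot: [-0.001, 0.668, 0.744, -0.001]
contact_force: [0.4, 0.3, -0.0]
gripper_width: 0.434
```

Request:
jog_arm(
  increments=[
    {"linear": [0,-5,-2],"dr": [0,0,0]},
    {"linear": [0,-10,-2],"dr": [0,0,0]},
    {"linear": [0,-15,-2],"dr": [0,0,0]},
    {"linear": [0,-18,-2],"dr": [0,0,0]},
    {"linear": [0,-18,-2],"dr": [0,0,0]},
  ],
)

```text
time: 18.6
eef_pos: [393.5, -40.1, 438.8]
eef_rot: [-0.001, 0.668, 0.744, -0.001]
contact_force: [0.2, -0.6, 0.7]
gripper_width: 0.437
```

Run:
```python
from h import *
st(); track(); o=[]
for n in('top','scene'):
    im=np.load(f'last_{n}.npy');u,v=np.round(proj(n,TG+[0,0,80])).astype(int);print(n,u-20,v-20)
    o.append(cv2.resize(im[v-20:v+20,u-20:u+20],None,fx=10,fy=10,interpolation=cv2.INTER_CUBIC))
cv2.imwrite('pics/end.png',np.hstack(o)[:,:,::-1])
for n,z in(('top',15),):
  for x,y in((10,17),(-10,17),(-10,-17),(10,-17)): print((proj('top',TG+a*x-w*y+[0,0,78])-np.round(proj('top',TG+[0,0,80]))+20)*10+5)
```

```text
t 18.6 p [393.49 -40.12 438.82] F [ 0.23 -0.56  0.75] w 0.4371653334545644
[[-0.11  0.99 -0.  ]
 [ 0.99  0.11 -0.  ]
 [-0.   -0.   -1.  ]]
scene shift [-15.25  13.5 ] score 0.934
top shift [13.62 -1.  ] score 0.943
slide 36.2 drop 15.8 lat -0.8 res [0.1  0.01 0.11 0.05]
top 310 187
scene 295 180
[170.99 282.43]
[257.2  271.24]
[237.62 125.19]
[151.63 136.26]
```

View pics/end.png

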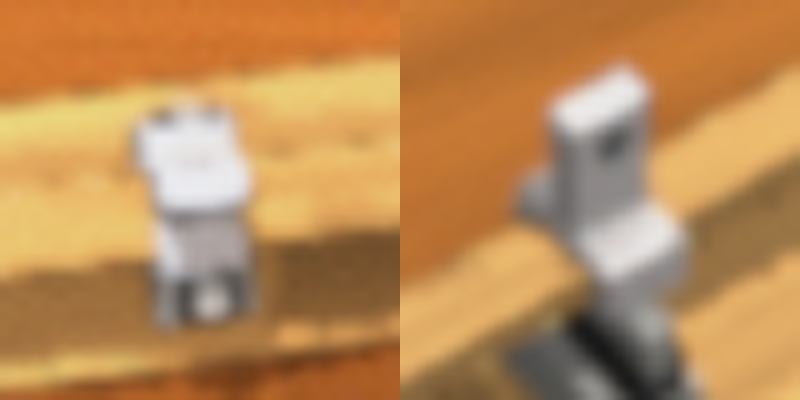

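The clip stands upright astride the slat. In the top view its centre is near (200,190) and the knife's bright end is at (212,300), which puts it in line with the knife to about 1 mm. The arm's height is unchanged, so I'm handing in.

Run:
```python
from h import *
track(); print(r.finish_job())
```

```text
scene shift [-15.25  13.5 ] score 0.935
top shift [13.62 -1.  ] score 0.943
slide 36.2 drop 15.8 lat -0.8 res [0.1  0.01 0.11 0.05]
the job is handed in; nothing more can be done
None
```

The throwing arm is level on the knife edge with the pivot clip seated on it, and the job was handed in at about 19 s. No verdict is reported at hand-in.

- **Balancing:** I pushed the arm towards its cup end with closed fingers on the box's outer face, backing off after each push to see how it settled. It tipped level between about 27 and 31 mm of slide. I pushed 3 mm further to centre it, and it then stayed level and untouched.
- **Clip:** I gripped it by its eye plate and lowered it over the slat. It met the slat with 2.8 N at the expected height (tool at 276 mm), then I released it and withdrew.
- **Last checks:** The cup end's height matched the untouched level state to within the tracking noise (drop 15.8 mm before and after the clip). In the last pictures the clip stands upright astride the slat, about 1 mm from straight above the edge. The gripper was clear of everything.
- **Disagreements:** The edge position read from different features varied by 1 to 2 mm. Edges in one camera view sat slightly off their predicted positions, but the clip and the slat were shifted alike.
- **Not measured:** I did not check the tower, knight and jar again at the end, but nothing was moved near them.

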